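Close up the shoe finisher's sprung drive cover and hold it shut

ROBOT

A 6-joint arm with a two-finger parallel gripper is mounted at the origin on the work surface. World frame = base frame: x ahead of the robot, y to its left, z up, the work surface at z = 0. Lengths are in m, angles in rad, forces in N, time in s.
With the tool pointing down it reaches from about 0.325 to 0.775 m from the base axis. Payload 5.5 kg.
Tool frame: the origin (TCP) lies at the very end of the fingers, on their centre line; the grasp point (between the pads) lies 19 mm behind it; z points along the fingers, y is the line along which they close (so a half turn about z gives the same grasp; the last joint's range is limited). The gripper opens to 88 mm and grips with 3 to 60 N. Pads are 20 mm wide; open, the fingers measure 115 mm over their backs; the gripper's body (75 mm by 178 mm) begins 61 mm behind the grasp point.
Start: joints at [1.284, 0.091, 1.231, -0, 1.82, -0.057], TCP at [0.137, 0.584, 0.223] pointing down, gripper open.
Joint ranges: [-2.87, 2.87], [-0.86, 2.18], [0.17, 2.46], [-1.51, 4.65], [0.06, 2.69], [-2.65, 2.65]. Speed limits (rad/s): [2.57, 2.57, 3.01, 3.14, 3.14, 3.14].

INTERFACE

Orientations are given as a rotation vector (axis times angle).
In Python, from workcell import * gives the robot as it stands. The module is installed in compiled form; this text tells all that it offers.
- The arm moves only by the shell command python3 -m inch 'ROWS' [OPENING] [FORCE]. ROWS is JSON, a list of rows, each a list of 4 numbers: the shift along the world's x, y, z in m, then the turn about the world's z in degrees. A call has 1 to 12 rows; each row is the pose to reach, as a shift and turn from the pose commanded when the call began; what a row does not reach only later rows make up. A row lasts 1/12 s, in which the tool goes at most 41.7 mm and 7.16 degrees, less where a joint would pass 70% of its speed; a pose out of reach is approached as far as the arm can. A call with a gripper value outside its range is refused whole. OPENING is the opening, from 0 (shut) to 1 (fully open), set as the call begins (- or left out, the last holds). The fingers move at their own pace and stop on an object; FORCE is the grip in N (left out, the last holds). Time passes only in rows, so rows that repeat a pose let the fingers close. It gives the time, the measured TCP pose, the force, the opening and the grip force at its end, in the units of the state.
- state(): the state, without advancing time (a new reading comes with each control period).
- grab_frame(name): name is "scene" or "top" or "wrist"; returns a dict with "pixels" (384x512x3 uint8, red, green, blue), "fovy" (degrees; the focal length in pixels is half the picture's height over the tangent of half this angle, whatever the lens; pixels are square), "cx", "cy" (the principal point, pixels), "R" (3x3) and "t" (3): a world point X has camera coordinates R X + t; the wrist camera has in their place "hand_eye" (4x4, takes a point from camera to tool coordinates, whose origin is the TCP and whose axes are the flange's). Camera axes: x right, y down, z forward; pixel columns grow to the right and rows downward; lengths in m; the calibration is good to about 2 mm. A picture is of the moment at which its call begins: read the wrist's pose just before it. There is no depth.
- hand_in(): hands the job in; it is judged then, once.
Trained networks look in a picture, given as the dict that the camera call returned (one of the last four; its "shot" number tells which), for a name from the list of things; names that differ only in an ending like _2 or _b are one class to them, and where a whole thing is asked for, a point or a joint stands for the part that bears it (a point fixed in the world has none). Each returns a list of dicts, best first, with "score" (0 to 1); they miss things now and then, are a little off and sometimes report something else, mostly with a low value. They report only what shows in the picture. A call takes as long as a camera call.
- look_for(picture, target): "extent" ([left, top, width, height] in pixels, round what is visible of it).
- landmark_of(picture, target): "uv" ([column, row] in pixels: a listed point, or the origin of a listed thing).
The state is a dict: "t": time; "joints": joint angles; "joint_velocities": joint speeds; "joint_efforts": joint torques, N m; "tcp_pos": TCP position; "ee_rot": TCP orientation; "force": force on the tool from outside, world axes, zero at the start; "moment": the same for the moment, N m; "gripper_width": opening from 0.0 (shut) to 1.0 (fully open); "grasp_force": force on a finger pad.
Only numpy, scipy, OpenCV 4.12 (cv2) and the standard library are available. Lean on these libraries where they do the work, as an engineer would, in place of code of your own. Each camera call takes 0.05 s, during which the arm holds its last target. There are 200 camera calls.

TASK

Get the shoe finisher ready to run after its move: in its open drive bay slide the black transport-lock grip right up against its end stop on the side of the head with the drum and brush, and turn the wing of the quarter-turn stud clockwise until it lies in line with the slot in the cover. Then swing the sprung cover down over the wing and press it flush onto the machine, and finish while still holding it pressed shut with the gripper fingers, because it springs open by itself and I still have to turn the wing to lock it. Leave the glue tin, the hammer and the heel block where they are.

Things in the scene. Friction and masses are not known exactly. Their poses are not given: they have to be found in the camera images.
- finisher: bench shoe finisher, fixed: blue sheet-steel housing, deck 100 mm above the table. Origin on the table, x from the end facing the robot to the head, y left, z up. Housing spans x -135..310, y -125..125 mm; the head with sanding drum and brush stands on the deck at x 175..310 mm, up to z 207 mm.
- bay (a point): centre of the mouth of the open drive bay, level with the deck. The bay is a well in the deck, in the finisher's frame x -100..95, y -80..55 mm, floor at z 40 mm; a dark drive motor (top at z 86 mm) fills its y -70..-25 mm, the transport lock stands to the left of it.
- lock (a joint): transport-lock slide in the bay, in m: 0 is the end nearest the robot, 0.065 is the far end stop; it slides along the finisher's +x. It stays where it is left and takes about 3 N to slide.
- lock_top (a point): centre of the top of the transport-lock grip, a black upright block 22 x 20 mm (along, across the slide), its top at z 90 mm, 10 mm below the deck, its lowest part at z 48 mm. Finisher x = -35 mm + lock joint value, y = 20 mm. It is free in front and behind: at least 50 mm to the near wall of the bay.
- wing (a joint): quarter-turn stud, in rad: 0 (a stop) when the wing lies along the finisher's x, in line with the cover's slot; pi/2 (a stop) crosswise. Grows counter-clockwise from above, so turn it clockwise to line it up. Stiff, about 0.08 N m, stays where left. Within 0.2 rad of 0 the slot passes over it; else the cover lands on the wing and stays about 25 mm open at its edge.
- wing_top (a point): centre of the top of the steel wing on the left-hand rim of the bay, on the stud's axis (finisher x 0, y 75 mm), at z 126 mm. The wing is a bar 30 mm long (the point's x), 10 mm thick (y), 16 mm tall: its underside stands 10 mm above the deck.
- cover (a joint): hinge of the cover, in rad: 0 shut, flush on the machine (its stop), 1.5 standing open, almost upright (its stop, where it starts, its edge 300 mm above the table). A spring always drives it open: from about 0.4 N m when open to about 0.8 N m when shut, about 6 N at cover_press; it is damped with 0.2 N m s/rad.
- cover_hinge (a point): hinge axis of the cover, mid-length, along the finisher's x at y -100, z 105 mm, right of the bay. The cover is a blue plate 220 mm along the hinge, from 6 to 197 mm off the axis, 6 mm thick, its mid-plane through the axis; shut, it reaches from the hinge to the left (+y). Open, its outer face looks right (-y).
- cover_press (a point): point on the cover's outer (upper when shut) face, 125 mm off the hinge axis, in the middle of its length: a good place to press, clear of the wing. Site z is the outward normal; the point's +y points from the hinge to the free edge.
- cover_slot (a point): centre of the slot in the cover, on its outer face, 175 mm off the hinge axis: 36 mm along the hinge by 16 mm. When shut, the wing stands up through it, 18 mm above the cover's face.
- glue_tin: tin of adhesive, 92 mm across, 97 mm tall, standing on the table; leave alone
- hammer: hammer lying on the table, 260 mm long, wooden handle; leave alone
- heel_block: black rubber heel block, about 62 x 64 x 30 mm, on the table; leave alone

How it is judged:
On the way, in this order (a step that is already met when the one before it is completed fails the run):
1. with the cover still up, the transport lock is at its far end stop and the wing lies in line with the slot (value of joint lock above 0.061 m and value of joint wing below 0.2 rad and value of joint cover above 0.4 rad), for 0.2 s.
2. the cover is pressed flush over the wing by the fingers (value of joint cover below 0.015 rad and contact force between the fingers and cover above 3 N), for 0.3 s.
At the end, for the whole second after the job is handed in: The lock slide is within 4 mm of its far end stop, the wing within 0.22 rad of the line of the slot and standing up through it, the cover within 0.015 rad of shut (3 mm at its edge), and the fingers still press on the cover with over 3 N (all of step 2 and value of joint lock above 0.061 m and value of joint wing below 0.22 rad); the arm keeps its last pose, push and grip.
It fails at once if glue tin disturbed (distance of glue_tin from where it was at the start of the episode above 0.03 m).
It fails at once if hammer disturbed (distance of hammer from where it was at the start of the episode above 0.03 m).
It fails at once if heel block disturbed (distance of heel_block from where it was at the start of the episode above 0.03 m).
It also fails if it takes over 72 s, if anything falls off the work surface, if the arm or the gripper's body presses on something with over 40 N, if the wrist force passes 120 N, or if a joint passes its speed limit or range.

## Working session

There is one attempt and no reset: what is moved stays moved. The work goes in short steps, Python scripts to look and compute and a shell command to move; the robot and the scene stay as the last step left them, time stands still between calls to the robot, and variables do not carry over. Pictures are saved under pics/ and viewed, at most 13 in all, crops included, and the job is handed in when it is done.

```bash
mkdir -p pics
cat > h.py <<'E'
from workcell import *
import numpy as np, cv2
from scipy.spatial.transform import Rotation as Ro
def cam(p,s=None):
    f=p["pixels"].shape[0]/2/np.tan(np.radians(p["fovy"])/2)
    if "R" in p: R=np.array(p["R"]);t=np.array(p["t"]);C=-R.T@t;A=R.T
    else:
        H=np.array(p["hand_eye"]);Rt=Ro.from_rotvec(s["ee_rot"]).as_matrix()
        A=Rt@H[:3,:3];C=Rt@H[:3,3]+np.array(s["tcp_pos"])
    return f,A,C
def ray(p,uv,s=None):
    f,A,C=cam(p,s); d=A@np.array([(uv[0]-p["cx"])/f,(uv[1]-p["cy"])/f,1]);return C,d
def atz(p,uv,z,s=None):
    C,d=ray(p,uv,s);return C+d*(z-C[2])/d[2]
def proj(p,X,s=None):
    f,A,C=cam(p,s);c=A.T@(np.array(X)-C);return np.array([f*c[0]/c[2]+p["cx"],f*c[1]/c[2]+p["cy"]])
def save(p,n): cv2.imwrite("pics/"+n+".png",cv2.cvtColor(p["pixels"],cv2.COLOR_RGB2BGR))
E
python3 - <<'E'
from h import *
np.set_printoptions(precision=4,suppress=True)
Z=dict(finisher=0,bay=.1,lock_top=.09,wing_top=.126,cover_hinge=.105,cover_press=None,cover_slot=None)
s=state();print(s)
ims=[]
for n in("top","scene"):
    p=grab_frame(n);ims.append(p["pixels"])
    for k,z in Z.items():
        r=landmark_of(p,k)[:2]
        print(n,k,[(np.round(a["uv"],1),round(a["score"],2),atz(p,a["uv"],z) if z is not None else '') for a in r])
cv2.imwrite("pics/a.png",cv2.resize(np.hstack(ims),(800,300))[:,:,::-1])
p=grab_frame("top");save(p,"top0")
E
```

```text
{'t': 0.0, 'joints': array([ 1.2843,  0.0919,  1.2319,  0.    ,  1.8198, -0.0567]), 'joint_velocities': array([-0.0005, -0.0002, -0.0013, -0.0025, -0.0002, -0.    ]), 'joint_efforts': array([  0.    , -44.6448, -40.6443,   0.0697,   0.0293,  -0.0001]), 'tcp_pos': array([0.1366, 0.5839, 0.2215]), 'ee_rot': array([-0.3601, -3.1205,  0.003 ]), 'force': array([-0.0351,  0.4211,  0.4796]), 'moment': array([ 0.0096,  0.0217, -0.0441]), 'grasp_force': 0.0, 'gripper_width': 0.9999397725273873}
top finisher [(array([233.1, 169.4]), 0.64, array([0.5933, 0.0542, 0.    ]))]
top bay [(array([234.8, 166.4]), 0.83, array([0.5909, 0.0453, 0.1   ]))]
top lock_top [(array([229.6, 179.9]), 0.68, array([0.5478, 0.0619, 0.09  ]))]
top wing_top [(array([212.2, 174.4]), 0.37, array([0.5611, 0.1157, 0.126 ]))]
top cover_hinge [(array([262.9, 160.1]), 0.56, array([ 0.6119, -0.0452,  0.105 ]))]
top cover_press []
top cover_slot [(array([261.8, 150.9]), 0.59, '')]
scene finisher [(array([256.1, 232.1]), 0.9, array([0.5934, 0.0473, 0.    ])), (array([265.4, 208.3]), 0.42, array([0.5021, 0.022 , 0.    ]))]
scene bay [(array([254. , 210.9]), 0.83, array([0.5865, 0.0368, 0.1   ]))]
scene lock_top [(array([267.8, 210.9]), 0.63, array([0.5584, 0.0668, 0.09  ]))]
scene wing_top [(array([280.8, 217.4]), 0.42, array([0.5776, 0.1225, 0.126 ]))]
scene cover_hinge [(array([226.8, 204.5]), 0.69, array([ 0.6149, -0.0411,  0.105 ]))]
scene cover_press [(array([224.1, 167.3]), 0.43, '')]
scene cover_slot [(array([224.4, 167.8]), 0.92, '')]
```

View pics/a.png

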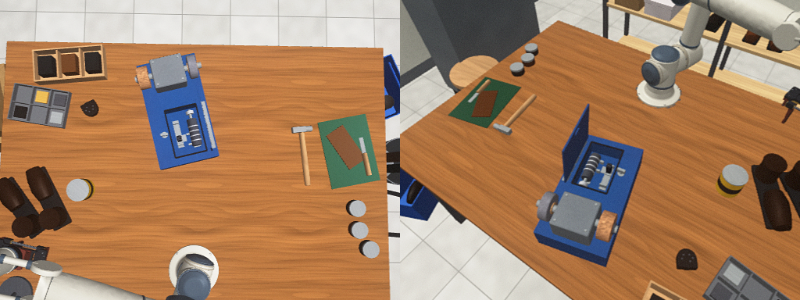

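View pics/top0.png

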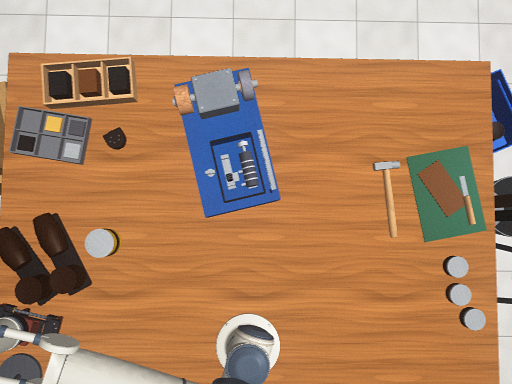

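The top view shows the finisher turned about 15° to the left, with the grip near (229,180) and the wing near (211,172). The cover stands edge-on near (265,160). I'll raise the tool and take a wrist look from above the bay.

```bash
python3 -m inch '[[0,0,0.04,0],[0,0,0.08,0],[0.02,-0.02,0.12,-7],[0.04,-0.05,0.14,-14],[0.065,-0.08,0.14,-21],[0.09,-0.11,0.14,-28],[0.115,-0.14,0.14,-35],[0.14,-0.17,0.14,-42],[0.17,-0.2,0.14,-49],[0.2,-0.23,0.14,-56],[0.225,-0.26,0.14,-62],[0.25,-0.29,0.14,-62]]' 0 
python3 -m inch '[[0.03,-0.025,0,0],[0.06,-0.05,0,0],[0.09,-0.08,0,0],[0.11,-0.11,0,0],[0.12,-0.14,0,0],[0.12,-0.16,0,0],[0.12,-0.16,0,0],[0.12,-0.16,0,0]]'
python3 - <<'E'
from h import *
np.set_printoptions(precision=4,suppress=True)
s=state();p=grab_frame("wrist");save(p,"w1");print(s["tcp_pos"],s["ee_rot"],s["joints"]);print(np.array(p["hand_eye"]))
for k,z in dict(finisher=0,bay=.1,lock_top=.09,wing_top=.126,cover_hinge=.105).items():
    print(k,[(np.round(a["uv"],1),round(a["score"],2),atz(p,a["uv"],z,s)) for a in landmark_of(p,k)[:2]])
E
```

```text
t: 1.85
tcp_pos: [0.3877, 0.2924, 0.3628]
ee_rot: [1.923, 2.484, 0.001]
force: [0.8, -0.2, -0.2]
gripper_width: 0.131
grasp_force: 0.0
t: 2.52
tcp_pos: [0.5068, 0.1335, 0.3628]
ee_rot: [1.919, 2.487, 0.001]
force: [-0.0, 1.6, -0.3]
gripper_width: 0.004
grasp_force: 0.0
[0.5068 0.1335 0.3628] [1.9188 2.4875 0.0008] [ 0.1925 -0.0369  1.1078  0.0004  2.0702 -0.0641]
[[-0.0007 -0.9657 -0.2597  0.072 ]
 [ 1.     -0.0004 -0.001  -0.0019]
 [ 0.0008 -0.2597  0.9657 -0.1624]
 [ 0.      0.      0.      1.    ]]
finisher [(array([293.3, 206.1]), 0.73, array([0.5855, 0.0564, 0.    ]))]
bay [(array([300.6, 240.1]), 0.61, array([0.5913, 0.0375, 0.1   ]))]
lock_top [(array([283.6, 215.2]), 0.6, array([0.5589, 0.0647, 0.09  ]))]
wing_top [(array([305.8, 179.9]), 0.82, array([0.5675, 0.1295, 0.126 ]))]
cover_hinge [(array([305.8, 179.1]), 0.69, array([0.5714, 0.1267, 0.105 ]))]
```

View pics/w1.png

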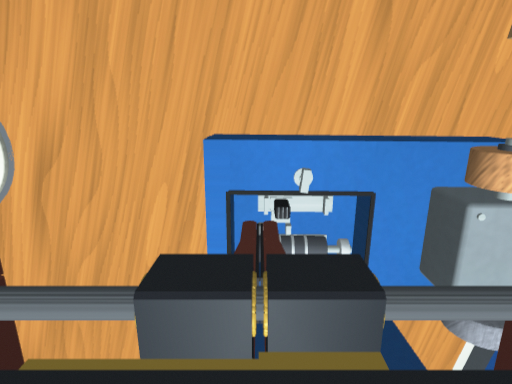

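The wrist view shows the left deck edge almost horizontal at row 137 and the near-left corner at (207,137). The bay mouth corners are at (228,192) and (374,192), the grip at (282,209) and the wing at (304,180). I'll fit the finisher's pose from these.

Run:
```python
from h import *
np.set_printoptions(precision=4,suppress=True)
s=state();p=grab_frame("wrist")
im=p["pixels"][120:280,190:400];cv2.imwrite("pics/w1c.png",cv2.resize(im,None,fx=3.7,fy=3.7,interpolation=cv2.INTER_CUBIC)[:,:,::-1])
uv=[(207,137),(228.5,192),(373.5,192),(304,180)];F=np.array([[-.135,.125,.1],[-.1,.055,.1],[.095,.055,.1],[0,.075,.126]])
W=np.array([atz(p,u,f[2],s) for u,f in zip(uv,F)]);print(W)
a=F[:,0]+1j*F[:,1];b=W[:,0]+1j*W[:,1]
m=np.vdot(a-a.mean(),b-b.mean());r=m/abs(m);print("yaw",np.degrees(np.angle(r)),"scale",abs(m)/np.vdot(a-a.mean(),a-a.mean()).real)
o=b.mean()-r*a.mean();print("orig",o,"res",b-(o+r*a))
g=atz(p,(282,208),.09,s);l=((g[0]+1j*g[1])-o)/r;print("lock in fin",l)
print("tool y",Ro.from_rotvec(s["ee_rot"]).as_matrix()[:,1])
```

```text
[[0.4288 0.1488 0.1   ]
 [0.4738 0.0828 0.1   ]
 [0.6679 0.1344 0.1   ]
 [0.5648 0.1308 0.126 ]]
yaw 13.78004391303799 scale 1.004921140343063
orig (0.5862741562852799+0.05726394427314434j) res [ 0.0034+0.0023j -0.0022-0.0041j  0.0025+0.0011j -0.0036+0.0007j]
lock in fin (-0.027343670576717292+0.02654376570658007j)
tool y [0.9662 0.2577 0.0002]
```

View pics/w1c.png

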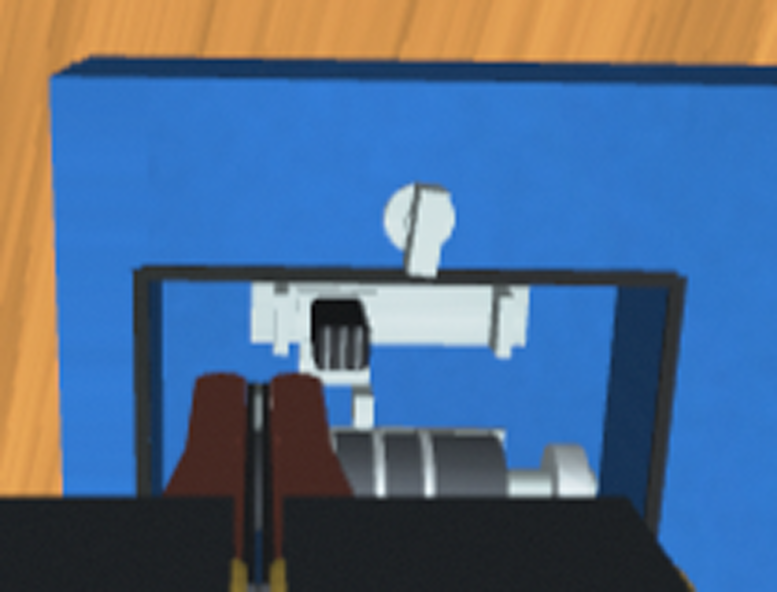

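The zoom gives sharper corners: deck corner (203.8,140.3), bay corners (226.5,192.4) and (375,194.3). The wing top is at (306,182.7) and lies crosswise. The grip's ribbed top is at (283.2,214.7), the black patch above it being the side face. I'll refit with these values.

Run:
```python
from h import *
np.set_printoptions(precision=4,suppress=True)
s=state();p=grab_frame("wrist")
uv=[(203.8,140.3),(226.5,192.4),(375,194.3),(306,182)];F=np.array([[-.135,.125,.1],[-.1,.055,.1],[.095,.055,.1],[0,.075,.126]])
W=np.array([atz(p,u,f[2],s) for u,f in zip(uv,F)])
a=F[:,0]+1j*F[:,1];b=W[:,0]+1j*W[:,1]
m=np.vdot(a-a.mean(),b-b.mean());r=m/abs(m);print("yaw",np.degrees(np.angle(r)),"scale",abs(m)/np.vdot(a-a.mean(),a-a.mean()).real)
o=b.mean()-r*a.mean();print("orig",o,"res",b-(o+r*a))
g=atz(p,(283.4,214.8),.09,s);l=((g[0]+1j*g[1])-o)/r;print("lock in fin",l)
def w(x,y):return o+r*(x+1j*y)
print("tcp fin",(s["tcp_pos"][0]+1j*s["tcp_pos"][1]-o)/r)
for n,q in dict(wing=w(0,.075),lockbehind=w(-.078,.02),lockend=w(.0065,.02),right=w(0,-.135),press=w(0,.035)).items():print(n,q,q-complex(*s["tcp_pos"][:2]))
```

```text
yaw 14.045900721047662 scale 1.0303389056737606
orig (0.5867531064386494+0.05460162399682725j) res [ 0.0002+0.0002j -0.0051-0.0023j  0.0054+0.0007j -0.0005+0.0014j]
lock in fin (-0.024724062908947506+0.018954408615419138j)
tcp fin (-0.058358408142995845+0.0976586174668339j)
wing (0.5685506709426477+0.12735924450501798j) (0.062112812479984236-0.00781762574693251j)
lockbehind (0.5062311983111972+0.05507312321650299j) (-0.0002066601514661981-0.08010374703544751j)
lockend (0.5882047840837589+0.07558120054199825j) (0.08176692562109544-0.05959566970995224j)
right (0.6195174903314525-0.07636209291791607j) (0.11307963186878911-0.21153896316986656j)
press (0.5782586365405152+0.08855518023398293j) (0.07182077807785181-0.046621690017967565j)
```

The fit agrees with the lock point, which came out at y = 19 mm against the given 20. Its x of -25 mm puts the slide at about 0.01. I'll descend behind the grip with the fingers closed.

```bash
python3 -m inch '[[0.004,-0.04,0,-1],[0.008,-0.078,-0.02,-1],[0.008,-0.078,-0.06,-1],[0.008,-0.078,-0.1,-1],[0.008,-0.078,-0.14,-1],[0.008,-0.078,-0.18,-1],[0.008,-0.078,-0.2,-1],[0.008,-0.078,-0.2,-1],[0.008,-0.078,-0.2,-1]]' 0 20
python3 - <<'E'
from h import *
s=state();p=grab_frame("wrist");print(s["tcp_pos"],s["force"])
cv2.imwrite("pics/w2.png",p["pixels"][:,:,::-1])
E
```

```text
t: 3.67
tcp_pos: [0.5141, 0.0565, 0.1621]
ee_rot: [-1.936, -2.472, 0.002]
force: [-0.3, -0.3, 0.9]
gripper_width: 0.008
grasp_force: 0.0
[0.51406316 0.05650861 0.16207998] [-0.28320789 -0.29998043  0.92692614]
```

View pics/w2.png

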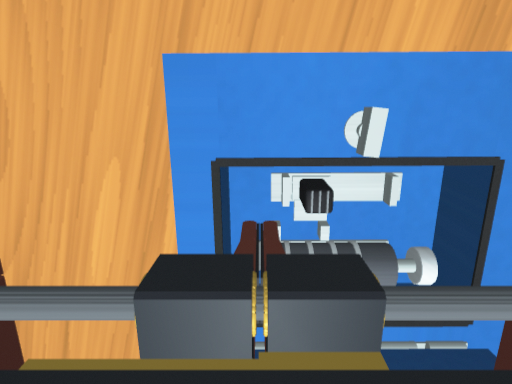

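Clear of everything. The ribbed grip top is at about (321,201) and the wing top at about (374,131). I'll check both against the model, then go down.

```bash
python3 - <<'E'
from h import *
np.set_printoptions(precision=4,suppress=True)
s=state();p=grab_frame("wrist")
o=.58675+.0546j;r=np.exp(1j*np.radians(14.0))
f=lambda P:((P[0]+1j*P[1])-o)/r
print("tcp",f(s["tcp_pos"]))
for k,z,g in(("lock_top",.09,(321,201)),("wing_top",.126,(374,131))):
    L=landmark_of(p,k)[:1];u=L[0]["uv"] if L else g
    print(k,u,L and L[0]["score"],f(atz(p,u,z,s)),f(atz(p,g,z,s)))
for g in((163.5,54),(212,158),(502,157)):print(f(atz(p,g,.1,s)))
E
python3 -m inch '[[0,0,-0.03,0],[0,0,-0.06,0],[0,0,-0.095,0],[0,0,-0.095,0],[0,0,-0.095,0]]'
```

```text
tcp (-0.06906710877473347+0.0191921747553183j)
lock_top [317.9, 202.0] 0.64 (-0.02559374569446652+0.01924421459230181j) (-0.023221290127223466+0.02004775233497545j)
wing_top [371.9, 133.1] 0.95 (-0.0008901217443057861+0.07489652492146344j) (0.00030107738660137566+0.07618043607845204j)
(-0.13414553839842414+0.12480832327881505j)
(-0.10499202092489217+0.05552261619134632j)
(0.10307210330107112+0.05556794691102942j)
t: 4.28
tcp_pos: [0.5141, 0.0563, 0.0676]
ee_rot: [-1.937, -2.472, 0.002]
force: [-0.6, 0.3, 0.2]
gripper_width: 0.01
grasp_force: 0.0
```

The model is confirmed to about 1 mm. Pushing along the finisher's +x.

```bash
python3 -m inch '[[0.01,0.0024,0,0],[0.018,0.0044,0,0],[0.026,0.0063,0,0],[0.034,0.0082,0,0],[0.042,0.0102,0,0],[0.050,0.0121,0,0],[0.056,0.0136,0,0],[0.062,0.015,0,0],[0.066,0.016,0,0],[0.066,0.016,0,0]]'
python3 -m inch '[[0.003,0.0007,0,0],[0.006,0.0014,0,0],[0.006,0.0014,0,0]]'
```

```text
t: 5.12
tcp_pos: [0.5815, 0.0725, 0.0673]
ee_rot: [1.937, 2.473, 0.001]
force: [1.0, 0.3, 0.4]
gripper_width: 0.004
grasp_force: 0.0
t: 5.37
tcp_pos: [0.5868, 0.0738, 0.0673]
ee_rot: [-1.937, -2.473, 0.0]
force: [-1.0, 0.2, 0.4]
gripper_width: 0.004
grasp_force: 0.6
```

```bash
python3 -m inch '[[0.003,0.0007,0,0],[0.006,0.0015,0,0],[0.006,0.0015,0,0]]'
python3 -m inch '[[0.003,0.0007,0,0],[0.006,0.0015,0,0],[0.006,0.0015,0,0]]'
```

```text
t: 5.62
tcp_pos: [0.5929, 0.0753, 0.0673]
ee_rot: [-1.937, -2.473, 0.0]
force: [-1.5, -0.2, -0.4]
gripper_width: 0.006
grasp_force: 0.7
t: 5.87
tcp_pos: [0.5936, 0.0755, 0.0675]
ee_rot: [-1.933, -2.466, 0.016]
force: [-25.7, -4.2, 12.3]
gripper_width: 0.006
grasp_force: 13.3
```

The force jump at tcp x ≈ 12 mm shows the stop. I'll back off, rise, and go above the wing with the fingers half open.

```bash
python3 -m inch '[[-0.012,-0.003,0,0],[-0.025,-0.006,0.01,0],[-0.025,-0.006,0.045,0],[-0.025,-0.006,0.085,0],[-0.025,-0.006,0.11,0],[-0.0295,0.025,0.11,0],[-0.0295,0.051,0.11,0],[-0.0295,0.051,0.11,0],[-0.0295,0.051,0.11,0]]' 0.5 20
python3 - <<'E'
from h import *
np.set_printoptions(precision=4,suppress=True)
s=state();p=grab_frame("wrist");save(p,"w3")
o=.58675+.0546j;r=np.exp(1j*np.radians(14.0))
f=lambda P:((P[0]+1j*P[1])-o)/r
print("tcp",f(s["tcp_pos"]),s["joints"])
for k,z in(("lock_top",.09),("wing_top",.126)):
    L=landmark_of(p,k)[:1];print(k,[(l["uv"],l["score"],f(atz(p,l["uv"],z,s))) for l in L])
E
```

```text
t: 6.62
tcp_pos: [0.5696, 0.1286, 0.1779]
ee_rot: [1.934, 2.474, 0.001]
force: [-0.1, -0.4, -0.1]
gripper_width: 0.497
grasp_force: 0.0
tcp (0.0012487879762837408+0.07595181855595841j) [ 0.164   0.0418  1.3611 -0.0003  1.7371 -0.0796]
lock_top [([298.0, 259.4], 0.92, np.complex128(0.032555928919678886+0.020061462848768342j))]
wing_top [([260.6, 210.8], 0.78, np.complex128(6.511440495467242e-05+0.07638742222445874j))]
```

View pics/w3.png

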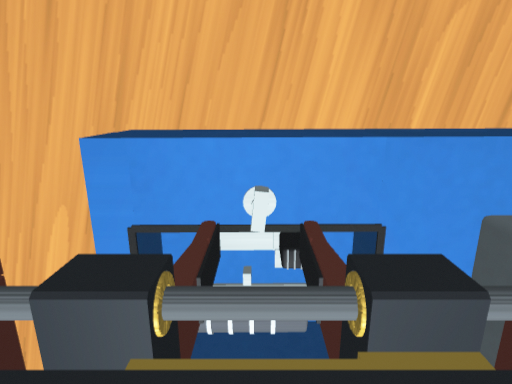

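The lock reads 32 mm, so it is at its stop, and the wing at (260,210) is centred between the fingers and crosswise. Down, then grip.

```bash
python3 -m inch '[[-0.001,-0.001,-0.03,0],[-0.001,-0.001,-0.06,0],[-0.001,-0.001,-0.064,0],[-0.001,-0.001,-0.064,0]]' 0.5
python3 -m inch '[[0,0,0,0],[0,0,0,0],[0,0,0,0],[0,0,0,0],[0,0,0,0],[0,0,0,0]]' 0 30
```

```text
t: 7.1
tcp_pos: [0.5668, 0.1255, 0.1109]
ee_rot: [-1.937, -2.469, 0.007]
force: [0.4, -0.2, 0.8]
gripper_width: 0.502
grasp_force: 0.0
t: 7.6
tcp_pos: [0.5698, 0.1274, 0.1149]
ee_rot: [1.936, 2.471, 0.007]
force: [6.1, 1.6, 1.0]
gripper_width: 0.114
grasp_force: 29.9
```

Gripped at 10 mm, which is the wing's thickness. Turning clockwise 91°.

```bash
python3 -m inch '[[0,0,0,-7],[0,0,0,-14],[0,0,0,-21],[0,0,0,-28],[0,0,0,-35],[0,0,0,-42],[0,0,0,-49],[0,0,0,-56],[0,0,0,-63],[0,0,0,-70],[0,0,0,-77],[0,0,0,-84]]'
python3 -m inch '[[0,0,0,-5],[0,0,0,-7],[0,0,0,-7],[0,0,0,-7]]'
python3 - <<'E'
from h import *
s=state();R=Ro.from_rotvec(s["ee_rot"]).as_matrix();print(np.degrees(np.arctan2(R[1,1],R[0,1])),s["moment"],s["force"],s["joints"])
E
```

```text
t: 8.6
tcp_pos: [0.5699, 0.1273, 0.1149]
ee_rot: [-3.096, -0.532, -0.008]
force: [4.7, 2.7, -0.1]
gripper_width: 0.106
grasp_force: 29.9
t: 8.93
tcp_pos: [0.5698, 0.1273, 0.1149]
ee_rot: [-3.121, -0.353, -0.008]
force: [5.1, 2.3, 0.4]
gripper_width: 0.112
grasp_force: 30.3
-77.10549247424768 [ 0.20208256 -0.65824012  0.51646358] [5.1341416  2.32263301 0.35497384] [1.61277154e-01 4.84219158e-02 1.46564182e+00 4.28194783e-04
 1.62267104e+00 1.50704540e+00]
```

The wing is against its stop. Release, lift, and check.

```bash
python3 -m inch '[[0,0,0,0],[0,0,0,0],[0,0,0,0],[0,0,0.03,0],[0,0,0.07,0],[0,0,0.11,0],[0,0,0.15,0],[-0.03,-0.01,0.18,0],[-0.05,-0.015,0.2,0],[-0.05,-0.015,0.2,0],[-0.05,-0.015,0.2,0]]' 0.35 20
python3 - <<'E'
from h import *
np.set_printoptions(precision=4,suppress=True)
s=state();p=grab_frame("wrist");save(p,"w4")
o=.58675+.0546j;r=np.exp(1j*np.radians(14.0))
f=lambda P:((P[0]+1j*P[1])-o)/r
print("tcp",f(s["tcp_pos"]))
for k,z in(("lock_top",.09),("wing_top",.126)):
    L=landmark_of(p,k)[:1];print(k,[(l["uv"],l["score"],f(atz(p,l["uv"],z,s))) for l in L])
E
```

```text
t: 9.85
tcp_pos: [0.5182, 0.1116, 0.3158]
ee_rot: [-3.122, -0.351, -0.007]
force: [0.8, 1.0, -0.7]
gripper_width: 0.351
grasp_force: 0.0
tcp (-0.05269036748727312+0.07186421537927905j)
lock_top [([304.7, 96.6], 0.74, np.complex128(0.027007583633686646+0.017984166750911804j))]
wing_top [([257.9, 122.9], 0.68, np.complex128(-0.00036044708733855605+0.07332422333782501j))]
```

View pics/w4.png

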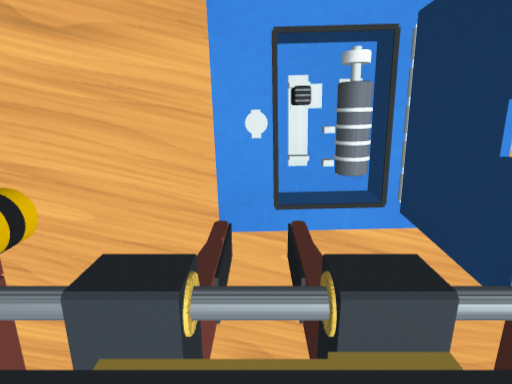

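The grip at (302,95) is at the far end of its track. The wing at (257,123) now blends with its disc, so I'll zoom in on it.

```bash
python3 -c "
import cv2;i=cv2.imread('pics/w4.png')[60:180,220:340];cv2.imwrite('pics/w4c.png',cv2.convertScaleAbs(cv2.resize(i,None,fx=4.5,fy=4.5,interpolation=cv2.INTER_CUBIC),alpha=.9))"
```

```text
(no output)
```

View pics/w4c.png

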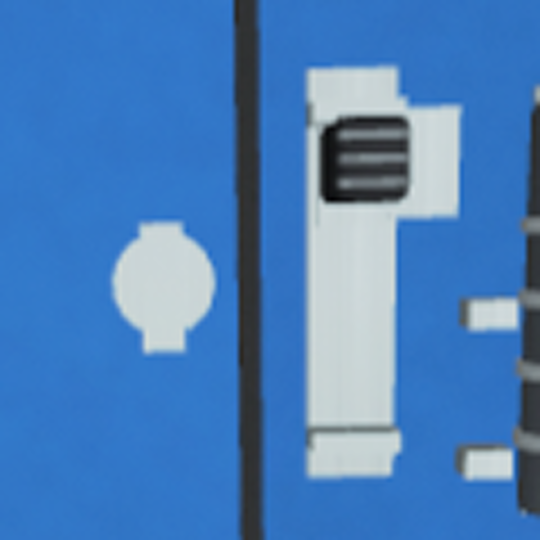

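The wing lies along x and the grip is against the stop block. Next: close the fingers and go over the cover to its outer (right) side.

```bash
python3 -m inch '[[0,0,0.04,0],[0,0,0.08,0],[0.01,-0.02,0.11,0],[0.03,-0.055,0.11,0],[0.05,-0.09,0.11,0],[0.07,-0.125,0.11,0],[0.085,-0.155,0.11,0],[0.0996,-0.186,0.11,0],[0.0996,-0.186,0.11,0],[0.0996,-0.186,0.11,0]]' 0 40
python3 - <<'E'
from h import *
np.set_printoptions(precision=4,suppress=True)
s=state();p=grab_frame("wrist")
o=.58675+.0546j;r=np.exp(1j*np.radians(14.0))
print("tcp",((s["tcp_pos"][0]+1j*s["tcp_pos"][1])-o)/r,s["tcp_pos"],s["force"])
q=grab_frame("scene");cv2.imwrite("pics/w5.png",cv2.resize(np.hstack([p["pixels"],q["pixels"]]),(800,300))[:,:,::-1])
E
```

```text
t: 10.83
tcp_pos: [0.6193, -0.0761, 0.419]
ee_rot: [-3.12, -0.346, 0.011]
force: [0.2, 0.3, -0.2]
gripper_width: 0.008
grasp_force: 0.0
tcp (-4.405473982492271e-05-0.13469771371294226j) [ 0.6193 -0.0761  0.419 ] [ 0.2494  0.3432 -0.1689]
```

View pics/w5.png

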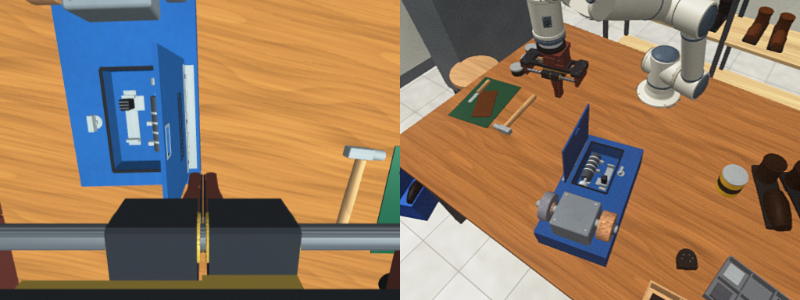

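Fingers are on the outer side of the open cover and clear of it. Descend to z ≈ 0.245.

```bash
python3 -m inch '[[0,0,-0.04,0],[0,0,-0.08,0],[0,0,-0.12,0],[0,0,-0.16,0],[0,0,-0.174,0],[0,0,-0.174,0]]'
python3 -m inch '[[-0.002,0.008,0,0],[-0.004,0.016,0,0],[-0.006,0.024,0,0],[-0.0082,0.0327,0,0],[-0.0082,0.0327,0,0]]'
```

```text
t: 11.43
tcp_pos: [0.6155, -0.0722, 0.2438]
ee_rot: [-3.119, -0.354, 0.014]
force: [-0.4, 0.5, -0.1]
gripper_width: -0.0
grasp_force: 0.0
t: 11.85
tcp_pos: [0.61, -0.0401, 0.2523]
ee_rot: [3.12, 0.353, 0.007]
force: [-0.1, -1.6, 1.7]
gripper_width: 0.005
grasp_force: 1.3
```

Contact made. Swinging the cover down along its arc, to about 15° first.

```bash
python3 -m inch '[[-0.0032,0.013,-0.0015,0],[-0.0064,0.0255,-0.004,0],[-0.0105,0.042,-0.010,0],[-0.0146,0.0586,-0.017,0],[-0.0182,0.073,-0.027,0],[-0.0218,0.0872,-0.039,0],[-0.0247,0.0988,-0.052,0],[-0.0273,0.1093,-0.067,0],[-0.0293,0.1175,-0.084,0],[-0.0308,0.1236,-0.101,0],[-0.0308,0.1236,-0.101,0]]'
python3 - <<'E'
from h import *
np.set_printoptions(precision=4,suppress=True)
s=state();p=grab_frame("scene");w=grab_frame("wrist")
o=.58675+.0546j;r=np.exp(1j*np.radians(14.0))
print("tcp",((s["tcp_pos"][0]+1j*s["tcp_pos"][1])-o)/r,s["tcp_pos"],s["force"])
c=cv2.resize(p["pixels"][120:300,160:400],(512,384));cv2.imwrite("pics/w6.png",cv2.resize(np.hstack([w["pixels"],c]),(800,300))[:,:,::-1])
E
```

```text
t: 12.77
tcp_pos: [0.5776, 0.0842, 0.1464]
ee_rot: [-3.12, -0.354, 0.004]
force: [0.4, 2.1, 4.8]
gripper_width: 0.0
grasp_force: 2.1
tcp (-0.0016942057549191552+0.030947706936334154j) [0.5776 0.0842 0.1464] [0.3693 2.1014 4.8448]
```

View pics/w6.png

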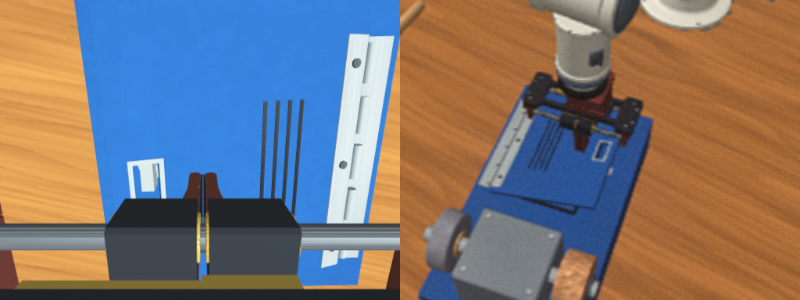

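The cover is nearly down, with the wing visible under the slot. Pressing to flush.

```bash
python3 -m inch '[[-0.0005,0.002,-0.01,0],[-0.0008,0.003,-0.02,0],[-0.001,0.004,-0.028,0],[-0.001,0.004,-0.034,0],[-0.001,0.004,-0.036,0],[-0.001,0.004,-0.036,0]]'
python3 -m inch '[[0,0,-0.002,0],[0,0,-0.003,0],[0,0,-0.003,0]]'
```

```text
t: 13.37
tcp_pos: [0.5784, 0.0871, 0.1145]
ee_rot: [-3.12, -0.352, -0.004]
force: [-0.6, 3.9, 4.8]
gripper_width: 0.003
grasp_force: 2.7
t: 13.62
tcp_pos: [0.5784, 0.0871, 0.112]
ee_rot: [-3.12, -0.352, -0.004]
force: [-1.0, 3.4, 5.5]
gripper_width: 0.003
grasp_force: 2.8
```

```bash
python3 -m inch '[[0,0,-0.002,0],[0,0,-0.003,0],[0,0,-0.003,0]]'
python3 -m inch '[[0,0,-0.002,0],[0,0,-0.003,0],[0,0,-0.003,0]]'
```

```text
t: 13.87
tcp_pos: [0.5785, 0.0871, 0.1091]
ee_rot: [-3.12, -0.352, -0.005]
force: [-1.0, 3.7, 5.9]
gripper_width: 0.005
grasp_force: 2.9
t: 14.12
tcp_pos: [0.5786, 0.0871, 0.108]
ee_rot: [-3.12, -0.352, -0.006]
force: [-4.1, 3.4, 12.6]
gripper_width: 0.006
grasp_force: 6.1
```

The force rises at z = 0.108, which is flush. I'll add a little more push and hold it.

```bash
python3 -m inch '[[0,0,-0.001,0],[0,0,-0.002,0],[0,0,-0.002,0],[0,0,-0.002,0],[0,0,-0.002,0],[0,0,-0.002,0],[0,0,-0.002,0]]'
python3 - <<'E'
from h import *
w=grab_frame("wrist");p=grab_frame("scene");c=cv2.resize(p["pixels"][120:300,160:400],(512,384));cv2.imwrite("pics/w7.png",cv2.resize(np.hstack([w["pixels"],c]),(800,300))[:,:,::-1])
E
```

```text
t: 14.7
tcp_pos: [0.5786, 0.0871, 0.1077]
ee_rot: [-3.12, -0.352, -0.008]
force: [-7.9, 3.1, 18.7]
gripper_width: 0.004
grasp_force: 9.5
```

View pics/w7.png

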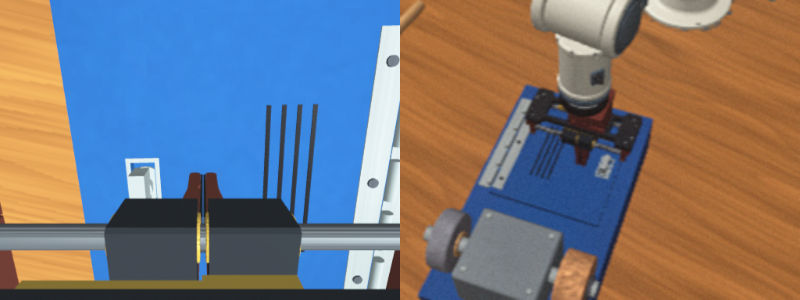

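The cover is flush with the wing standing up through the slot at (142,180), and the fingers press with about 19 N. Handing in.

```bash
python3 -c "
from workcell import *
print(hand_in())"
```

```text
the job is handed in; nothing more can be done
None
```

The job is handed in (no verdict was returned): the lock is at its far stop, the wing is in line and standing up through the slot, and the fingers hold the cover flush with about 19 N; the arm never went near the glue tin, hammer or heel block.

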